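Square up a batch of blanks in the swing-board jig

ROBOT

A 6-joint arm with a two-finger parallel gripper is mounted at the origin on a cart in front of the work surface, level with it; the furniture and walls round the work are solid. World frame = base frame: x ahead of the robot, y to its left, z up, the work surface at z = 0. Lengths are in m, angles in rad, forces in N, time in s.
With the tool pointing down it reaches from about 0.4 to 0.825 m from the base axis. Payload 7 kg.
Tool frame: the origin (TCP) lies midway between the tips of the shut fingers; the grasp point (between the pads) lies 19 mm behind it; z points along the fingers, y is the line along which they close (so a half turn about z gives the same grasp; the last joint's range is limited). The gripper opens to 88 mm and grips with 3 to 60 N. Pads are 19 mm wide; open, the fingers measure 130 mm over their backs; the gripper's body (78 mm by 193 mm) begins 47 mm behind the grasp point.
Start: joints at [-0.813, 0.359, 0.012, 0, -1.224, -0.288], TCP at [0.306, -0.602, 0.227] pointing down, gripper open.
Joint ranges: [-3.07, 3.07], [-1.43, 2.12], [-1.02, 1.25], [-3.03, 1.67], [-3.05, -0], [-3.03, 3.03]. Speed limits (rad/s): [2.39, 2.39, 3.01, 3.14, 3.14, 3.14].

INTERFACE

Orientations are given as [roll, pitch, yaw] about the fixed x, y, z axes, in that order (R = Rz(yaw) Ry(pitch) Rx(roll)).
In Python, from station import arm, grab_frame, camera_params, spot_in gives the robot as it stands.
- The arm moves only by the shell command python3 -m jog 'ROWS' [FORCE]. ROWS is JSON, a list that holds one entry, the list of rows, each a list of 7 numbers: the shift along the tool's x, y, z in mm, then the turn, a rotation vector about the tool's x, y, z in rad, then the finger opening in mm, from 0 to 87.6. In form: [[[x, y, z, wx, wy, wz, fingers], ...]]. A call has 1 to 20 rows; each row is the pose to reach, as a shift and turn from the pose commanded when the call began, along the tool's axes at that moment; what a row does not reach only later rows make up. A row lasts 1/8 s, in which the tool goes at most 62.5 mm and 10.7 degrees, less where a joint would pass 70% of its speed; a pose out of reach is approached as far as the arm can. A call with a gripper value outside its range is refused whole. The fingers move at their own pace and stop on an object; FORCE is the grip in N (left out, the last holds). Time passes only in rows, so rows that repeat a pose let the fingers close. It gives the time, the measured TCP pose, the force, the opening and the grip force at its end, in the units of the state.
- arm.get_state(): the state, without advancing time (a new reading comes with each control period).
- grab_frame(name): name is "side" or "top" or "wrist"; returns (picture, depth): 420x560x3 uint8, blue, green, red; 420x560 float32, m along the optical axis (not along the pixel's ray), 0 where there is no reading.
- camera_params(name): a dict with "mtx" (3x3 intrinsics, pixels), "R" (3x3) and "t" (3): a world point X has camera coordinates R X + t. Camera axes: x right, y down, z forward; pixel columns grow to the right and rows downward; lengths in m; the calibration is good to about 2 mm. A picture is of the moment at which its call begins: read the wrist's pose just before it. camera_params takes no time and is no camera call; for the wrist camera it gives the pose at the moment of the call.
- arm.job_done(): hands the job in; it is judged then, once.
Trained networks look in the newest picture that a camera, given by its name, has taken for a name from the list of things; names that differ only in an ending like _2 or _b are one class to them, and where a whole thing is asked for, a point or a joint stands for the part that bears it (a point fixed in the world has none). Each returns a list of dicts, best first, with "confidence" (0 to 1); they miss things now and then, are a little off and sometimes report something else, mostly with a low value. They report only what shows in the picture. A call takes as long as a camera call. They do not tell look-alikes from the thing itself.
- spot_in(query, camera): "uv" ([column, row] in pixels, amid what is visible of it).
The state is a dict: "t": time; "q": joint angles; "qd": joint speeds; "joint_efforts": joint torques, N m; "eef_pos": TCP position; "ee_rot": TCP orientation; "force": force on the tool from outside, world axes, zero at the start; "moment": the same for the moment, N m; "width": finger opening in m; "gripper_force": force on a finger pad.
Only numpy, scipy, OpenCV 4.12 (cv2) and the standard library are available. Lean on these libraries where they do the work, as an engineer would, in place of code of your own. Each camera call takes 0.05 s, during which the arm holds its last target. There are 200 camera calls.

TASK

Get the squaring jig ready and square up the batch: push the wide swing board open about its pivot, take the odd offcut out of the jig and lay it on the table clear of the jig, and lay every 150 mm blank from the mat flat in the bed, side by side, each pointing from the rail towards the swing board. Then push the free end of the swing board fully home so that all blanks stand square between it and the rail, and only after that turn the stiff leaf of the sign all the way over its rings so that its other face shows. Leave the other tools where they are.

Things in the scene. Friction and masses are not known exactly. Their poses are not given: they have to be found in the camera images.
- jig: squaring jig, fixed. Origin on the table under the centre of the bed; x along the rail, y from the rail across the bed to the swing board, z up. Plywood base 12 mm thick, x -167 to +165, y -100 to +170 mm. Rail: wooden bar along x, -115 to +115 mm, 20 mm wide, inner face at y = -76.5 mm, top 40 mm above the table.
- bed (a point): centre of the bed on its floor, 12 mm above the table; axes as the jig's. The bed is the bare base between rail and swing board, 153 mm wide when the board is closed (a blank is 150 long). Blanks belong with their centres between x = -65 and +75 mm: room for three, about 24 mm apart. A blank askew by over 0.1 rad jams the closing board.
- swing_board (a joint): angle of the swing board, rad: 0 = fully home at its stop (parallel to the rail), growing as it swings away from the rail (counter-clockwise from above), 0.75 = fully open at its stop. Starts at 0.12 to 0.3, stays where it is left; pushing near the free end takes about 2 N, a little more with blanks ahead of it.
- bolt (a point): upright bolt about which the swing board turns, at jig x = -116, y = +121.5 mm, on the board's top face (38 mm above the table); axes turn with the board: x along it to the free end, y away from the rail
- board_end (a point): middle of the swing board's free end, on its top face; axes as bolt. The wooden board is 90 mm wide (too wide to grip), 24 mm thick, 14 to 38 mm above the table; it reaches from 45 mm behind the bolt (round end) to 260 mm ahead of it (square end). Closed, its inner edge is at jig y = +76.5, its outer edge at +166.5 mm.
- sign_stand: sign, fixed to the table: a wooden base 84 x 130 x 8 mm with two steel rings; origin under its centre. The leaf turns about the stand's x axis, which passes through the rings 34 mm above the table.
- leaf (a joint): angle of the stiff plywood leaf, rad: about 0 = level on the stand's +y side (first face up, with grooved lines), 1.57 = upright, 3.14 = level on the -y side with its other face (round mark) up. The hinge is stiff: it stays at any angle; about 1 N at the tab moves it.
- leaf_tab (a point): gripping point of the leaf's tab, 93 mm from the hinge axis. The leaf is 84 mm wide (along the stand's x), 4 mm thick, from 8 to 72 mm from the hinge; in the middle of its free edge is a wooden tab 20 mm wide (along x), 10 mm thick, reaching on to 106 mm. Gripped across its width it can turn between the fingers.
- odd_offcut: odd offcut left in the bed, 60 mm (its x) x 90 mm (its y) x 45 mm high; origin at the centre of its underside
- tape_measure: tape measure in its case, 39 x 78 x 71 mm, origin under its centre; to be left alone
- screwdriver: screwdriver with red handle, 32 mm thick, 205 mm long, origin under its centre; to be left alone
- blank_1: blank: planed wooden block 38 mm (its x) x 150 mm (its y) x 25 mm high, origin at the centre of its underside; starts flat on the 3 mm rubber mat; two or three blanks are there, an absent one reads None from the start
- blank_2: blank: planed wooden block 38 mm (its x) x 150 mm (its y) x 25 mm high, origin at the centre of its underside; starts flat on the 3 mm rubber mat; two or three blanks are there, an absent one reads None from the start
- blank_3: blank: planed wooden block 38 mm (its x) x 150 mm (its y) x 25 mm high, origin at the centre of its underside; starts flat on the 3 mm rubber mat; two or three blanks are there, an absent one reads None from the start
There are look-alikes about, which are no part of the job. Leave any green or red look-alike of the odd_offcut alone.

How it is judged:
By the outcome, as a careful person would: the job done as asked, in the order asked, and still so for the second after the job is handed in, with the robot touching nothing.
Of blank_1, blank_2, blank_3 only 2 to 3 are there at a start; the rules pass over those that are not, and their reading is None.
At some moment in a run one of blank_1, blank_2, blank_3, odd_offcut may be knocked a few centimetres aside while the robot is not near it.
Once in a run the grip may slacken for a moment while it holds something.
It also fails if it takes over 210 s, if anything falls off the work surface, if the arm or the gripper's body presses on something with over 40 N, if the wrist force passes 120 N, or if a joint passes its speed limit or range.

## Working session

There is one attempt and no reset: what is moved stays moved. The work goes in short steps, Python scripts to look and compute and a shell command to move; the robot and the scene stay as the last step left them, time stands still between calls to the robot, and variables do not carry over. Pictures are saved under pics/ and viewed, at most 14 in all, crops included, and the job is handed in when it is done.

```bash
ls; mkdir -p pics
python3 - <<'E'
from station import arm, grab_frame, camera_params
import cv2
print(arm.get_state())
for n in ("top","side"):
    im,d=grab_frame(n); cv2.imwrite(f"pics/{n}0.png",im); p=camera_params(n); print(n,p)
E
```

```text
pics
{'t': 0.0, 'q': array([-8.12885455e-01,  3.59389369e-01,  1.10658197e-02, -3.91186223e-04,
       -1.22410166e+00, -2.88102535e-01]), 'qd': array([-0.00172447,  0.00071224, -0.00029592,  0.00061202,  0.00061174,
       -0.00019822]), 'joint_efforts': array([ 6.93874408e-04, -5.82723820e+01,  2.93064505e+01,  6.99728027e+00,
        7.11413290e-03, -1.39850308e-04]), 'eef_pos': array([ 0.30534837, -0.60143144,  0.22561672]), 'ee_rot': array([ 3.13992640e+00, -1.10288660e-04, -2.67191745e+00]), 'force': array([-0.33870105,  0.09000107,  0.24771812]), 'moment': array([ 0.02396252,  0.02223812, -0.00597321]), 'gripper_force': 0.0, 'width': 0.08735161304349776}
top {'mtx': array([[399.07580037,   0.        , 282.50339239],
       [  0.        , 399.07580037, 214.80695624],
       [  0.        ,   0.        ,   1.        ]]), 'R': array([[ 0.01080252, -0.99993454, -0.0037701 ],
       [-0.99727101, -0.01049822, -0.07307748],
       [ 0.07303312,  0.00454923, -0.99731914]]), 't': array([-0.0498814 ,  0.58406586,  1.50625233])}
side {'mtx': array([[441.89018827,   0.        , 281.3188569 ],
       [  0.        , 441.89018827, 212.47178477],
       [  0.        ,   0.        ,   1.        ]]), 'R': array([[-0.90535516, -0.42465219, -0.0015976 ],
       [-0.2258013 ,  0.48458598, -0.84509775],
       [ 0.35964679, -0.76475286, -0.53460944]]), 't': array([0.48850469, 0.19951155, 1.05639098])}
```

View pics/top0.png

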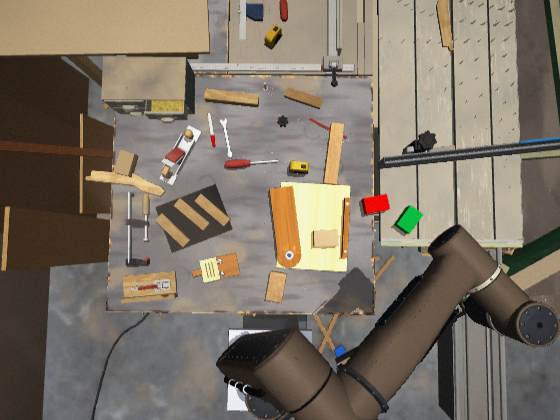

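View pics/side0.png

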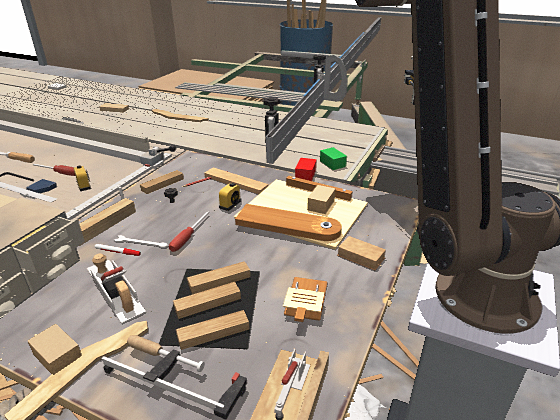

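Both views: the jig lies around top (315,225), with its bolt at (289,255), rail at (346,228) and offcut at (325,238). The mat with three blanks is at (193,218) and the sign at (215,267). Off the jig there is a loose wooden block at (275,287) and the red and green look-alikes. Next I'll measure by height clustering.

```bash
cat > h.py <<'E'
import numpy as np, cv2
from station import arm, grab_frame, camera_params
def cloud(n, save=None):
    p=camera_params(n); im,d=grab_frame(n)
    if save: cv2.imwrite(save,im)
    v,u=np.mgrid[:d.shape[0],:d.shape[1]]
    K=p["mtx"]; c=np.stack([(u-K[0,2])/K[0,0]*d,(v-K[1,2])/K[1,1]*d,d],-1)
    W=(c-p["t"])@p["R"]; W[d<=0]=np.nan
    return im,W
def proj(n,X):
    p=camera_params(n); c=p["R"]@np.array(X)+p["t"]; q=p["mtx"]@c; return q[:2]/q[2]
def rect(P):
    """min-area rectangle of xy points (m): centre, long, short, yaw of long axis"""
    (c,(w,h),a)=cv2.minAreaRect((P[:,:2]*1000).astype(np.float32))
    if w<h: w,h,a=h,w,a+90
    return np.round(c,1),round(w,1),round(h,1),round((a+90)%180-90,1)
def blobs(W,box,zlo,zhi,minpx=40):
    x0,x1,y0,y1=box
    m=(W[...,0]>x0)&(W[...,0]<x1)&(W[...,1]>y0)&(W[...,1]<y1)&(W[...,2]>zlo)&(W[...,2]<zhi)
    n,l,s,c=cv2.connectedComponentsWithStats(m.astype(np.uint8),connectivity=4)
    out=[]
    for i in range(1,n):
        if s[i,4]>=minpx:
            P=W[l==i]; out.append((s[i,4],np.round(c[i]),rect(P),round(np.median(P[:,2])*1000,1)))
    return out
E
python3 - <<'E'
from h import *
im,W=cloud("top")
box=(.3,1.,-.3,.5)
for z in ((.006,.02),(.021,.034),(.034,.044),(.05,.065)):
    print(z)
    for b in blobs(W,box,*z): print(b)
c=im[165:310,140:380]; cv2.imwrite("pics/c1.png",cv2.resize(c,None,fx=3.3,fy=3.3,interpolation=cv2.INTER_CUBIC))
E
```

```text
(0.006, 0.02)
(np.int32(125), array([211., 129.]), (array([918.8, 240.7]), 135.0, 16.9, 9.5), np.float64(12.2))
(np.int32(4192), array([321., 213.]), (array([ 667.6, -162. ]), 582.7, 275.0, -1.6), np.float64(12.4))
(np.int32(199), array([152., 188.]), (array([682.1, 462.4]), 95.6, 42.8, 67.5), np.float64(11.8))
(np.int32(248), array([228., 265.]), (array([391.8, 163.9]), 80.4, 76.7, 13.5), np.float64(9.2))
(np.int32(267), array([162., 278.]), (array([332.4, 420.6]), 127.4, 64.9, -88.1), np.float64(16.6))
(0.021, 0.034)
(np.int32(158), array([236., 163.]), (array([784.2, 133.9]), 93.5, 30.3, -82.9), np.float64(26.6))
(np.int32(372), array([212., 209.]), (array([602.8, 227. ]), 150.4, 38.0, 50.2), np.float64(27.3))
(np.int32(374), array([191., 214.]), (array([585.3, 305.4]), 149.8, 38.1, 51.2), np.float64(27.2))
(np.int32(56), array([146., 225.]), (array([539.5, 476.9]), 90.6, 17.8, -5.6), np.float64(30.3))
(np.int32(391), array([172., 229.]), (array([523.7, 376.9]), 151.0, 39.3, 47.3), np.float64(27.3))
(np.int32(271), array([276., 281.]), (array([332.4, -23.3]), 73.7, 61.8, -10.0), n
[... 231 characters left out ...]
.int32(71), array([145., 204.]), (array([619.2, 479.5]), 69.3, 24.0, -1.9), np.float64(38.2))
(np.int32(278), array([346., 227.]), (array([ 540.2, -282.2]), 227.7, 20.7, -2.7), np.float64(39.3))
(np.int32(334), array([207., 269.]), (array([372. , 245.1]), 96.9, 83.6, -77.2), np.float64(37.9))
(0.05, 0.065)
(np.int32(52), array([176., 152.]), (array([814.6, 361.4]), 43.2, 23.5, 56.8), np.float64(57.6))
(np.int32(81), array([295., 165.]), (array([770.2, -92.7]), 45.5, 31.7, -89.9), np.float64(60.8))
(np.int32(373), array([325., 238.]), (array([ 499.1, -204.7]), 86.6, 56.0, -89.4), np.float64(56.6))
(np.int32(50), array([160., 285.]), (array([316.9, 404.6]), 37.4, 29.5, 89.5), np.float64(57.7))
```

View pics/c1.png

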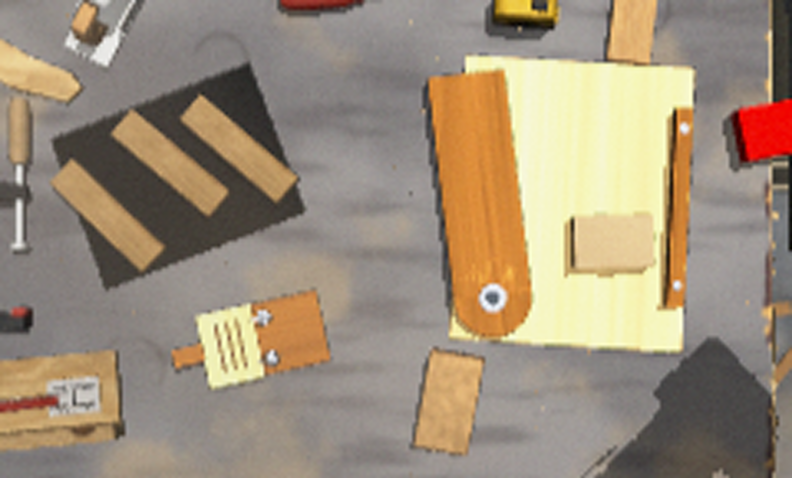

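The crop shows the sign's grooved leaf on its left (tab at crop (188,357)) and three blanks on the mat. Offcut candidates:
- The beige block in the bed at top pixel (325,238). It is inside the jig, top 57 mm, so 45 mm above the 12 mm base, and about 60x90. This is the one meant.
- The brown block at (275,287), off the jig and only 29 mm high.
- The red block (375,204) and green block (409,219), both off the table.

I also cross-checked the jig frame: the bolt comes out at (434.6,-69) both from the rail and from the board rectangle. Next I'll compare heights with the side camera and prepare the move helper.

```bash
cat >> h.py <<'E'
from scipy.spatial.transform import Rotation as Ro
def to(x,y,z,yaw):
    """tool-frame shift (mm) and turn to a tool-down world pose (mm, deg)"""
    s=arm.get_state(); R=Ro.from_euler("xyz",s["ee_rot"])
    d=R.inv().apply(np.array([x,y,z])-s["eef_pos"]*1000)
    T=Ro.from_euler("xyz",[np.pi,0,np.radians(yaw)])
    print(np.round(d,1),np.round((R.inv()*T).as_rotvec(),3),"w",round(s["width"]*1000,1))
J0=np.array([544.3,-195.8]); JY=-2.7
def jig(x,y):
    c,s=np.cos(np.radians(JY)),np.sin(np.radians(JY)); return J0+[c*x-s*y,s*x+c*y]
def tojig(p):
    c,s=np.cos(np.radians(JY)),np.sin(np.radians(JY)); d=np.array(p)[:2]-J0; return np.array([c*d[0]+s*d[1],-s*d[0]+c*d[1]])
E
python3 - <<'E'
from h import *
im,W=cloud("side")
for z in ((.024,.031),(.05,.065),(.034,.043)):
    for b in blobs(W,(.3,.72,-.3,.42),*z): print(z,b)
to(665,-125,230,-92.7)
E
```

```text
(0.024, 0.031) (np.int32(56), array([300., 184.]), (array([ 602.1, -275.8]), 102.8, 10.5, -1.2), np.float64(27.5))
(0.024, 0.031) (np.int32(65), array([252., 224.]), (array([637.1,   2.3]), 97.0, 8.4, 6.3), np.float64(27.7))
(0.024, 0.031) (np.int32(50), array([281., 230.]), (array([547.9, -10.2]), 81.2, 8.5, 4.0), np.float64(27.2))
(0.024, 0.031) (np.int32(102), array([350., 250.]), (array([ 3.336e+02, -2.000e-01]), 68.9, 28.9, -19.2), np.float64(28.8))
(0.024, 0.031) (np.int32(674), array([218., 274.]), (array([603.2, 226.5]), 150.2, 42.5, 50.1), np.float64(28.1))
(0.024, 0.031) (np.int32(803), array([206., 296.]), (array([585.7, 305.3]), 150.2, 42.2, 51.1), np.float64(28.1))
(0.024, 0.031) (np.int32(885), array([215., 324.]), (array([524.4, 376.9]), 149.6, 41.9, 47.3), np.float64(28.0))
(0.05, 0.065) (np.int32(336), array([321., 194.]), (array([ 498.3, -205. ]), 95.7, 61.3, -88.7), np.float64(57.0))
(0.05, 0.065) (np.int32(145), array([297., 359.]), (array([316.9, 401.9]), 35.2, 31.0, 87.5), np.float64(57.6))
(0.034, 0.043) (np.int32(241), array([318., 185.]), (array([ 537.9, -282.1]), 228.9, 24.9, -3.0), np.float64(39.8))
(0.034, 0.043) (np.int32(63), array([319., 204.]), (array([ 488.1, -168.7]), 70.6, 37.8, 34.2), np.float64(38.5))
(0.034, 0.043) (np.int32(1820), array([289., 220.]), (array([540.9, -54.9]), 304.9, 96.7, 7.2), np.float64(38.3))
(0.034, 0.043) (np.int32(854), array([303., 301.]), (array([372.1, 245.5]), 101.8, 83.5, -76.6), np.float64(37.2))
[-536.4  262.2   -3.8] [ 1.000e-03  0.000e+00 -1.054e+00] w 87.2
```

Both cameras agree within about 1 mm: blank tops 28, offcut top 57, board top 38. I'm setting out above the inner side of the board's free end, with the fingers closing.

```bash
python3 -m jog '[[[-536,262,-4,0,0,-1.054,0],[-536,262,-4,0,0,-1.054,0],[-536,262,-4,0,0,-1.054,0],[-536,262,-4,0,0,-1.054,0],[-536,262,-4,0,0,-1.054,0],[-536,262,-4,0,0,-1.054,0],[-536,262,-4,0,0,-1.054,0],[-536,262,-4,0,0,-1.054,0],[-536,262,-4,0,0,-1.054,0],[-536,262,-4,0,0,-1.054,0],[-536,262,-4,0,0,-1.054,0],[-536,262,-4,0,0,-1.054,0],[-536,262,-4,0,0,-1.054,0],[-536,262,-4,0,0,-1.054,0]]]' 20; python3 -c "
from h import *
to(668,-128,24,-92.7)
print(arm.get_state()['q'])"
```

```text
t: 1.95
eef_pos: [0.6644, -0.1265, 0.2309]
ee_rot: [-3.141, 0.0, -1.619]
force: [-0.6, 0.6, 0.7]
width: 0.0004
gripper_force: 0.0
[  1.3  -3.6 206.9] [-0.     0.    -0.001] w 0.4
[ 9.93296386e-02  3.58218853e-01  2.12491045e-02  7.28542114e-06
 -1.23344713e+00 -1.47567282e-01]
```

```bash
python3 -m jog '[[[1,-4,60,0,0,0,0],[1,-4,120,0,0,0,0],[1,-4,170,0,0,0,0],[1,-4,207,0,0,0,0],[1,-4,207,0,0,0,0],[-15,-6,207,0,0,0,0],[-27,-8,207,0,0,0,0],[-38,-8,207,0,0,0,0],[-50,-8,207,0,0,0,0],[-62,-7,207,0,0,0,0],[-74,-6,207,0,0,0,0],[-86,-5,207,0,0,0,0],[-98,-3,207,0,0,0,0],[-110,0,207,0,0,0,0],[-122,4,207,0,0,0,0],[-134,8,207,0,0,0,0],[-145,12,207,0,0,0,0],[-155,17,207,0,0,0,0],[-163,21,207,0,0,0,0],[-163,21,207,0,0,0,0]]]'; python3 -c "
from h import *
im,W=cloud('top','pics/t1.png')
for b in blobs(W,(.35,.75,-.25,.2),.034,.043,150): print(b)
for b in blobs(W,(.35,.75,-.35,.42),.05,.065,150): print(b)
for b in blobs(W,(.35,.75,.1,.45),.021,.033,150): print(b)
"
```

```text
t: 4.45
eef_pos: [0.6534, 0.0339, 0.0239]
ee_rot: [-3.139, -0.005, -1.617]
force: [12.3, -26.3, -6.1]
width: 0.0001
gripper_force: 14.0
(np.int32(1136), array([272., 237.]), (array([5.161e+02, 4.000e-01]), 303.5, 89.4, 40.4), np.float64(37.9))
(np.int32(369), array([325., 238.]), (array([ 499.1, -204.7]), 86.6, 55.9, -89.4), np.float64(56.7))
(np.int32(223), array([166., 224.]), (array([540.8, 395.8]), 101.2, 38.8, 47.4), np.float64(27.0))
```

Board fully open (0.75). Now back off, up, and over to the offcut.

```bash
python3 -m jog '[[[20,0,0,0,0,0,0],[25,0,-40,0,0,0,0],[30,0,-90,0,0,0,0],[30,0,-90,0,0,0,0]]]'; python3 -c "
from h import *
to(499,-205,110,-89)
"
```

```text
t: 5.0
eef_pos: [0.6528, 0.0087, 0.1185]
ee_rot: [-3.134, 0.002, -1.618]
force: [0.8, -0.1, -0.4]
width: 0.0006
gripper_force: 0.0
[220.7 143.7   6.8] [-0.008  0.002 -0.064] w 0.6
```

```bash
python3 -m jog '[[[50,33,0,0,0,-0.06,87],[100,66,2,0,0,-0.06,87],[150,99,4,0,0,-0.06,87],[200,132,7,0,0,-0.06,87],[221,144,7,-0.008,0.002,-0.064,87],[221,144,7,-0.008,0.002,-0.064,87],[221,144,7,-0.008,0.002,-0.064,87]]]'; python3 -c "
from h import *
to(499,-205,22,-89)
p=camera_params('wrist'); print(p['R'].round(3).tolist(),p['t'].round(3))
im,W=cloud('wrist','pics/w1.png')
for b in blobs(W,(.35,.65,-.35,.0),.05,.065,300): print(b)
"
```

```text
t: 5.88
eef_pos: [0.4963, -0.2052, 0.1064]
ee_rot: [3.134, -0.001, -1.554]
force: [0.5, -0.6, -0.0]
width: 0.0646
gripper_force: 0.0
[-0.3 -3.4 84.4] [ 0.008 -0.001 -0.001] w 64.6
[[-1.0, -0.016, 0.008], [-0.014, 0.968, 0.251], [-0.012, 0.25, -0.968]] [0.492 0.205 0.33 ]
(np.int32(8473), array([276., 215.]), (array([ 500.7, -215.9]), 71.2, 60.2, -88.4), np.float64(56.4))
```

```bash
python3 -m jog '[[[0,-4,0,0.008,0,0,87],[0,-4,0,0.008,0,0,87],[0,-4,0,0.008,0,0,87],[0,-4,35,0.008,0,0,87],[0,-4,65,0.008,0,0,87],[0,-4,84,0.008,0,0,87],[0,-4,84,0.008,0,0,87],[0,-4,84,0.008,0,0,40],[0,-4,84,0.008,0,0,40],[0,-4,84,0.008,0,0,40],[0,-4,84,0.008,0,0,40],[0,-4,84,0.008,0,0,40],[0,-4,64,0.008,0,0,40],[0,-4,24,0.008,0,0,40],[0,-4,-26,0.008,0,0,40],[0,-4,-26,0.008,0,0,40]]]' 35; python3 -c "
from h import *
to(690,130,131,-49.5)
"
```

```text
t: 7.92
eef_pos: [0.5026, -0.206, 0.1365]
ee_rot: [-3.134, -0.003, -1.553]
force: [-0.3, 0.0, -2.3]
width: 0.0597
gripper_force: 35.0
[-332.6 -193.2    5.9] [-0.006 -0.005 -0.689] w 59.7
```

```bash
python3 -m jog '[[[-48,-28,0,0,0,-0.1,40],[-96,-56,0,0,0,-0.2,40],[-144,-84,0,0,0,-0.3,40],[-192,-112,2,0,0,-0.4,40],[-240,-140,4,0,0,-0.5,40],[-288,-168,6,0,0,-0.6,40],[-333,-193,6,0,0,-0.689,40],[-333,-193,6,0,0,-0.689,40],[-333,-193,6,0,0,-0.689,40]]]'; python3 -c "
from h import *
to(690,130,14,-49.5)
im,W=cloud('side')
print(np.nanmin(W[(W[...,0]>.63)&(W[...,0]<.75)&(W[...,1]>.08)&(W[...,1]<.19)&(W[...,2]>.05)][:,2]))
"
```

```text
t: 9.05
eef_pos: [0.6865, 0.1305, 0.1243]
ee_rot: [3.138, -0.0, -0.865]
force: [-0.4, 0.7, -0.7]
width: 0.0599
gripper_force: 35.0
[  2.7  -2.7 110.3] [ 0.004 -0.    -0.001] w 59.9
0.11000841900406759
```

```bash
python3 -m jog '[[[2,-2,40,0,0,0,40],[2,-2,80,0,0,0,40],[2,-2,100,0,0,0,40],[2,-2,107,0,0,0,40],[2,-2,110,0,0,0,40],[2,-2,110,0,0,0,40]]]'; python3 -c "
from h import *
to(690,130,12,-49.5)
im,W=cloud('side')
for b in blobs(W,(.6,.8,.05,.22),.035,.065): print(b)
"
```

```text
t: 9.85
eef_pos: [0.691, 0.1304, 0.0172]
ee_rot: [-3.141, -0.002, -0.865]
force: [-0.2, 0.5, -1.8]
width: 0.0595
gripper_force: 35.0
[-0.3  1.   5.2] [-0.    -0.002 -0.001] w 59.5
(np.int32(646), array([210., 240.]), (array([685.7, 134.6]), 98.1, 85.5, 38.1), np.float64(50.7))
(np.int32(231), array([241., 237.]), (array([628.8,  91.2]), 82.0, 57.0, 89.8), np.float64(38.3))
```

```bash
python3 -m jog '[[[0,0,4,0,0,0,40],[0,0,5,0,0,0,40],[0,0,5,0,0,0,75],[0,0,5,0,0,0,87],[0,0,5,0,0,0,87],[0,0,5,0,0,0,87],[0,0,-50,0,0,0,87],[0,0,-90,0,0,0,87],[0,0,-90,0,0,0,87]]]'; python3 -c "
from h import *
to(602.8,227,105,-129.8)
im,W=cloud('side')
for b in blobs(W,(.6,.8,.05,.22),.035,.065): print(b)
"
```

```text
t: 11.02
eef_pos: [0.6927, 0.1312, 0.1105]
ee_rot: [-3.136, -0.004, -0.864]
force: [-0.1, 0.3, -0.4]
width: 0.087
gripper_force: 0.0
[-131.2    6.2    5. ] [-8.000e-03  1.000e-03  1.401e+00] w 87.0
(np.int32(520), array([210., 240.]), (array([687.4, 132. ]), 94.5, 59.9, -49.0), np.float64(45.1))
(np.int32(227), array([241., 237.]), (array([627.3,  91.3]), 82.3, 55.1, -86.5), np.float64(38.1))
```

Offcut is flat on the table (top 45 mm). On to the first blank.

```bash
python3 -m jog '[[[-30,2,2,0,0,0.17,46],[-60,3,4,0,0,0.35,46],[-90,4,5,0,0,0.53,46],[-120,5,5,0,0,0.71,46],[-131,6,5,0,0,0.89,46],[-131,6,5,0,0,1.07,46],[-131,6,5,0,0,1.25,46],[-131,6,5,-0.008,0,1.4,46],[-131,6,5,-0.008,0,1.4,46],[-131,6,5,-0.008,0,1.4,46]]]'; python3 -c "
from h import *
im,W=cloud('top')
for b in blobs(W,(.35,.8,.1,.45),.021,.033,150): print(b)
im,W=cloud('wrist','pics/w2.png')
for b in blobs(W,(.45,.7,.1,.45),.021,.033,1500): print(b)
to(602.8,227,6,-129.8)
"
```

```text
t: 12.32
eef_pos: [0.6004, 0.2259, 0.1]
ee_rot: [3.137, -0.007, -2.262]
force: [-0.3, -0.8, -0.2]
width: 0.0461
gripper_force: 0.0
(np.int32(174), array([220., 216.]), (array([577.1, 195.9]), 70.0, 38.0, 50.6), np.float64(27.3))
(np.int32(235), array([178., 235.]), (array([504.9, 355.6]), 96.8, 38.2, 46.4), np.float64(27.2))
(np.int32(6858), array([279., 195.]), (array([590.7, 209.7]), 106.7, 38.1, 50.2), np.float64(27.3))
(np.int32(2509), array([360., 219.]), (array([556.1, 267.1]), 52.9, 38.5, 50.5), np.float64(27.3))
[-2.9 -1.6 94.4] [ 0.005 -0.007  0.003] w 45.9
```

```bash
python3 -m jog '[[[-3,-1,0,0.005,-0.007,0,46],[-3,-1,45,0.005,-0.007,0,46],[-3,-1,80,0.005,-0.007,0,46],[-3,-1,93,0.005,-0.007,0,46],[-3,-1,94,0.005,-0.007,0,46],[-3,-1,94,0.005,-0.007,0,20],[-3,-1,94,0.005,-0.007,0,20],[-3,-1,94,0.005,-0.007,0,20],[-3,-1,94,0.005,-0.007,0,20],[-3,-1,70,0.005,-0.007,0,20],[-3,-1,20,0.005,-0.007,0,20],[-3,-1,-10,0.005,-0.007,0,20],[-3,-1,-10,0.005,-0.007,0,20]]]' 45; python3 -c "
from h import *
p=jig(72,4); print(p)
to(*p,110,-92.7)
im,W=cloud('wrist','pics/w3.png')
for b in blobs(W,(.45,.7,.1,.45),.05,.14,1500): print(b)
"
```

```text
t: 14.05
eef_pos: [0.6048, 0.2287, 0.114]
ee_rot: [-3.14, 0.006, -2.265]
force: [0.4, 0.2, -0.8]
width: 0.0376
gripper_force: 45.0
[ 616.4084968  -195.19610495]
[ 318.5 -280.     2.6] [-0.004  0.005 -0.647] w 37.6
(np.int32(13770), array([283., 193.]), (array([579.3, 196.8]), 70.4, 69.4, 50.2), np.float64(132.9))
(np.int32(2025), array([283., 308.]), (array([615.4, 240.2]), 38.1, 18.9, -38.9), np.float64(133.1))
```

```bash
python3 -m jog '[[[40,-35,0,0,0,-0.08,20],[80,-70,0,0,0,-0.16,20],[120,-105,0,0,0,-0.24,20],[160,-140,0,0,0,-0.32,20],[200,-175,0,0,0,-0.40,20],[240,-210,0,0,0,-0.48,20],[280,-246,2,0,0,-0.56,20],[318,-280,3,-0.004,0.005,-0.647,20],[318,-280,3,-0.004,0.005,-0.647,20],[318,-280,3,-0.004,0.005,-0.647,20]]]'
cat >> h.py <<'E'
def held(z0=.095,z1=.2,box=(.4,.75,-.35,-.05)):
    s=arm.get_state(); e=s["eef_pos"]*1000
    for n in ("top","side"):
        im,W=cloud(n)
        for b in blobs(W,box,z0,z1,60): print(n,b)
    print("tcp",e.round(1),"jig",tojig(e).round(1),"yaw",np.degrees(s["ee_rot"][2]).round(1),"w",s["width"])
E
python3 -c "
from h import *
im,W=cloud('wrist','pics/w4.png')
for b in blobs(W,(.45,.8,-.4,.0),.09,.14,1000): print(b)
held()
"
```

```text
t: 15.35
eef_pos: [0.6143, -0.1958, 0.1061]
ee_rot: [3.135, -0.003, -1.619]
force: [0.2, 1.2, -1.1]
width: 0.0373
gripper_force: 45.0
(np.int32(14005), array([283., 195.]), (array([ 612.8, -237.1]), 70.1, 69.4, 87.5), np.float64(125.4))
(np.int32(2092), array([283., 308.]), (array([ 615.4, -182.8]), 38.4, 23.2, -3.3), np.float64(125.1))
top (np.int32(77), array([314., 212.]), (array([ 577.7, -144.3]), 50.3, 47.5, -0.2), np.float64(191.2))
side (np.int32(1087), array([284., 161.]), (array([ 613.1, -186.7]), 195.3, 138.7, 24.5), np.float64(152.9))
tcp [ 614.6 -195.2  106.5] jig [70.2  3.9] yaw -92.7 w 0.03733102634353649
```

View pics/w4.png

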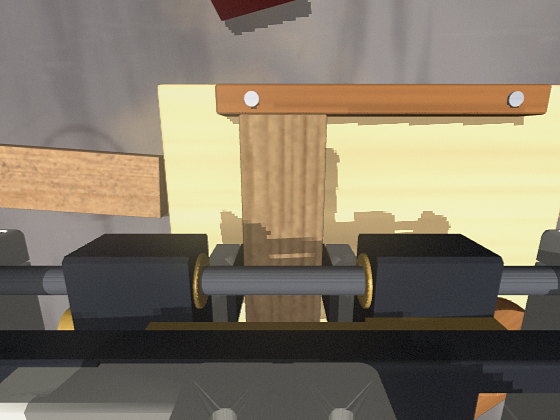

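The wrist view shows the held blank, end at (283,115), heading down beside the rail (top strip) with about 3 mm to spare and parallel to the jig. Lowering.

```bash
python3 -m jog '[[[-1,-2,30,0.006,-0.003,0,20],[-1,-2,60,0.006,-0.003,0,20],[-1,-2,80,0.006,-0.003,0,20],[-1,-2,85,0.006,-0.003,0,20],[-1,-2,87,0.006,-0.003,0,20],[-1,-2,87,0.006,-0.003,0,20]]]'; python3 -c "
from h import *
im,W=cloud('wrist','pics/w5.png')
for b in blobs(W,(.45,.8,-.4,.0),.02,.038,1000): print(b)
held(.02,.045,(.55,.75,-.27,-.1))
"
```

```text
t: 16.25
eef_pos: [0.6176, -0.1948, 0.0215]
ee_rot: [-3.139, -0.0, -1.617]
force: [0.1, 0.6, -1.0]
width: 0.0374
gripper_force: 45.0
(np.int32(1704), array([378., 101.]), (array([ 568.3, -275.4]), 172.2, 1.3, -2.9), np.float64(31.0))
side (np.int32(357), array([282., 197.]), (array([ 620.5, -176.2]), 118.3, 70.5, 75.5), np.float64(40.5))
tcp [ 617.6 -194.9   21.6] jig [73.2  4.3] yaw -92.7 w 0.03774015846240826
```

```bash
python3 -m jog '[[[0,0,2,0,0,0,20],[0,0,3,0,0,0,20],[0,0,3,0,0,0,45],[0,0,3,0,0,0,45],[0,0,3,0,0,0,45],[0,0,-30,0,0,0,45],[0,0,-80,0,0,0,45],[0,0,-90,0,0,0,45],[0,0,-90,0,0,0,45]]]'; python3 -c "
from h import *
to(585.5,305.4,105,-128.8)
im,W=cloud('wrist','pics/w6.png')
for b in blobs(W,(.45,.8,-.4,.0),.02,.042,1000): print(b, tojig(b[2][0]))
"
```

```text
t: 17.52
eef_pos: [0.6172, -0.195, 0.1115]
ee_rot: [-3.138, 0.0, -1.618]
force: [-0.3, 0.1, -1.2]
width: 0.0449
gripper_force: 0.0
[-498.4   55.2    6.4] [-0.003  0.001  0.63 ] w 44.9
(np.int32(9332), array([370.,  98.]), (array([ 552.7, -284.2]), 206.2, 20.2, -2.8), np.float64(39.3)) [ 12.55488519 -87.90617076]
(np.int32(7118), array([283., 192.]), (array([ 615.9, -215. ]), 112.0, 38.1, 87.2), np.float64(36.4)) [ 72.4249589  -15.80586373]
```

```bash
python3 -m jog '[[[-60,7,0,0,0,0.08,60],[-120,14,0,0,0,0.16,60],[-180,20,0,0,0,0.24,60],[-240,27,0,0,0,0.32,60],[-300,33,0,0,0,0.40,60],[-360,40,2,0,0,0.48,60],[-420,47,4,0,0,0.56,60],[-480,53,6,0,0,0.63,60],[-498,55,6,-0.003,0.001,0.63,60],[-498,55,6,-0.003,0.001,0.63,60],[-498,55,6,-0.003,0.001,0.63,60]]]'; python3 -c "
from h import *
im,W=cloud('wrist','pics/w7.png')
for b in blobs(W,(.4,.75,.1,.45),.021,.033,1500): print(b)
to(585.5,305.4,6,-128.8)
"
```

```text
t: 18.95
eef_pos: [0.5849, 0.3036, 0.1036]
ee_rot: [3.14, -0.003, -2.248]
force: [0.1, -0.6, -0.8]
width: 0.0603
gripper_force: 0.0
(np.int32(6810), array([283., 195.]), (array([574. , 289.1]), 108.9, 38.0, 50.8), np.float64(27.3))
(np.int32(4806), array([403., 198.]), (array([505.8, 354.8]), 91.6, 38.5, 47.4), np.float64(27.4))
[-2.   0.8 97.9] [ 0.001 -0.002 -0.001] w 60.1
```

```bash
python3 -m jog '[[[-2,1,45,0,0,0,60],[-2,1,80,0,0,0,60],[-2,1,95,0,0,0,60],[-2,1,98,0,0,0,60],[-2,1,98,0,0,0,20],[-2,1,98,0,0,0,20],[-2,1,98,0,0,0,20],[-2,1,98,0,0,0,20],[-2,1,98,0,0,0,20],[-2,1,75,0,0,0,20],[-2,1,25,0,0,0,20],[-2,1,-10,0,0,0,20],[-2,1,-10,0,0,0,20]]]' 45; python3 -c "
from h import *
p=jig(5,4); print(p)
to(*p,110,-92.7)
im,W=cloud('wrist')
for b in blobs(W,(.4,.75,.1,.45),.05,.16,1500): print(b)
"
```

```text
t: 20.62
eef_pos: [0.5872, 0.3084, 0.1181]
ee_rot: [3.142, 0.005, -2.247]
force: [-0.1, 1.0, -1.6]
width: 0.0381
gripper_force: 45.0
[ 549.48287518 -192.03997275]
[ 413.9 -284.     6. ] [-0.002  0.005 -0.629] w 38.1
(np.int32(14223), array([283., 194.]), (array([561.8, 275.7]), 70.9, 69.7, 51.3), np.float64(137.5))
(np.int32(2033), array([282., 308.]), (array([598.3, 320.9]), 38.1, 15.8, -38.4), np.float64(137.8))
```

```bash
python3 -m jog '[[[50,-34,0,0,0,-0.07,20],[100,-68,0,0,0,-0.14,20],[150,-102,0,0,0,-0.21,20],[200,-136,0,0,0,-0.28,20],[250,-170,0,0,0,-0.35,20],[300,-204,2,0,0,-0.42,20],[350,-240,4,0,0,-0.50,20],[414,-284,6,-0.002,0.005,-0.629,20],[414,-284,6,-0.002,0.005,-0.629,20],[414,-284,6,-0.002,0.005,-0.629,20],[414,-284,6,-0.002,0.005,-0.629,20]]]'; python3 -c "
from h import *
im,W=cloud('wrist','pics/w8.png')
for b in blobs(W,(.45,.8,-.4,.0),.09,.14,1000): print(b)
for b in blobs(W,(.45,.8,-.4,.0),.025,.037,1000): print(b,tojig(b[2][0]))
p=jig(5,4); to(*p,20,-92.7)
"
```

```text
t: 22.05
eef_pos: [0.5476, -0.1925, 0.1079]
ee_rot: [3.136, -0.004, -1.619]
force: [-0.3, 0.5, -1.4]
width: 0.0378
gripper_force: 45.0
(np.int32(14132), array([283., 194.]), (array([ 545.6, -234. ]), 70.7, 69.6, 86.6), np.float64(127.8))
(np.int32(2031), array([282., 308.]), (array([ 548.7, -176.2]), 38.0, 15.9, -2.7), np.float64(127.5))
(np.int32(5529), array([172., 174.]), (array([ 631.1, -233.4]), 89.8, 44.0, 82.9), np.float64(36.1)) [ 88.47484369 -33.46941938]
[-0.7 -2.1 88.2] [ 0.005 -0.004 -0.   ] w 37.5
```

```bash
python3 -m jog '[[[-1,-2,30,0.005,-0.004,-0.01,20],[-1,-2,60,0.005,-0.004,-0.01,20],[-1,-2,80,0.005,-0.004,-0.01,20],[-1,-2,87,0.005,-0.004,-0.01,20],[-1,-2,90,0.005,-0.004,-0.01,20],[-1,-2,91,0.005,-0.004,-0.01,20]]]'; python3 -c "
from h import *
held(.02,.045,(.51,.59,-.27,-.1))
print(arm.get_state()['force'])"
```

```text
t: 22.85
eef_pos: [0.55, -0.1926, 0.0182]
ee_rot: [-3.14, -0.0, -1.608]
force: [-0.4, -0.7, -0.5]
width: 0.0378
gripper_force: 45.0
side (np.int32(384), array([302., 202.]), (array([ 551.5, -175.6]), 121.9, 69.4, 75.8), np.float64(37.6))
tcp [ 550.  -192.6   18.2] jig [5.5 3.5] yaw -92.1 w 0.03780763089774473
[-0.06778318 -0.61706538 -0.84648328]
```

```bash
python3 -m jog '[[[0,0,1,0,0,0,20],[0,0,1,0,0,0,45],[0,0,1,0,0,0,45],[0,0,1,0,0,0,45],[0,0,-30,0,0,0,45],[0,0,-80,0,0,0,45],[0,0,-90,0,0,0,45],[0,0,-90,0,0,0,45]]]'; python3 -c "
from h import *
to(523.7,376.9,105,-132.7)
im,W=cloud('wrist','pics/w9.png')
for b in blobs(W,(.45,.8,-.4,.0),.025,.0375,1000): print(b, tojig(b[2][0]))
im,W=cloud('top')
for b in blobs(W,(.35,.8,.1,.45),.021,.033,150): print(b)
"
```

```text
t: 23.95
eef_pos: [0.5497, -0.1928, 0.1083]
ee_rot: [-3.14, 0.0, -1.609]
force: [-0.3, -0.2, -0.1]
width: 0.0451
gripper_force: 0.0
[-568.3   47.7    3.3] [-0.002  0.001  0.707] w 45.1
(np.int32(6363), array([177., 175.]), (array([ 635.8, -223.8]), 112.5, 50.2, 82.4), np.float64(36.2)) [ 92.71740418 -23.65867626]
(np.int32(6952), array([283., 192.]), (array([ 548.8, -214.1]), 110.9, 38.1, 87.6), np.float64(36.3)) [  5.35705249 -18.06770568]
(np.int32(366), array([172., 230.]), (array([524.2, 376.5]), 151.6, 37.7, 47.7), np.float64(27.4))
```

```bash
python3 -m jog '[[[-60,5,0,0,0,0.07,60],[-120,10,0,0,0,0.14,60],[-180,15,0,0,0,0.21,60],[-240,20,0,0,0,0.28,60],[-300,25,0,0,0,0.35,60],[-360,30,1,0,0,0.42,60],[-420,35,2,0,0,0.50,60],[-480,40,3,0,0,0.60,60],[-530,44,3,0,0,0.707,60],[-568,48,3,0,0,0.707,60],[-568,48,3,0,0,0.707,60],[-568,48,3,0,0,0.707,60],[-568,48,3,0,0,0.707,60]]]'; python3 -c "
from h import *
im,W=cloud('wrist','pics/w10.png')
for b in blobs(W,(.4,.75,.1,.45),.021,.033,1500): print(b)
to(523.9,376.7,7,-132.5)
"
```

```text
t: 25.68
eef_pos: [0.5229, 0.3753, 0.1039]
ee_rot: [-3.141, -0.001, -2.317]
force: [-0.5, -0.8, 0.3]
width: 0.0604
gripper_force: 0.0
(np.int32(6802), array([282., 195.]), (array([511.6, 361.5]), 109.1, 38.1, 47.2), np.float64(27.3))
[-1.6  0.3 97.2] [-0.    -0.001 -0.004] w 60.0
```

```bash
python3 -m jog '[[[-2,0,45,0,0,0,60],[-2,0,80,0,0,0,60],[-2,0,95,0,0,0,60],[-2,0,98,0,0,0,60],[-2,0,98,0,0,0,20],[-2,0,98,0,0,0,20],[-2,0,98,0,0,0,20],[-2,0,98,0,0,0,20],[-2,0,98,0,0,0,20],[-2,0,75,0,0,0,20],[-2,0,25,0,0,0,20],[-2,0,-10,0,0,0,20],[-2,0,-10,0,0,0,20]]]' 45; python3 -c "
from h import *
p=jig(-62,4); print(p)
to(*p,110,-92.7)
im,W=cloud('wrist')
for b in blobs(W,(.4,.75,.1,.45),.05,.16,1500): print(b)
"
```

```text
t: 27.35
eef_pos: [0.5256, 0.3795, 0.1181]
ee_rot: [3.142, 0.006, -2.315]
force: [0.2, 0.1, -0.9]
width: 0.0379
gripper_force: 45.0
[ 482.55725356 -188.88384056]
[ 447.2 -353.5    5.3] [-0.002  0.006 -0.697] w 37.9
(np.int32(14044), array([283., 195.]), (array([498.5, 348.8]), 70.0, 69.4, 47.3), np.float64(137.6))
(np.int32(2029), array([283., 308.]), (array([537.5, 391.1]), 38.0, 16.4, -42.3), np.float64(137.8))
```

```bash
python3 -m jog '[[[47,-37,0,0,0,-0.07,20],[94,-74,0,0,0,-0.14,20],[141,-111,0,0,0,-0.21,20],[188,-148,0,0,0,-0.28,20],[235,-185,0,0,0,-0.35,20],[282,-222,0,0,0,-0.42,20],[329,-259,2,0,0,-0.5,20],[376,-297,4,0,0,-0.6,20],[447,-353,5,0,0.006,-0.697,20],[447,-353,5,-0.002,0.006,-0.697,20],[447,-353,5,-0.002,0.006,-0.697,20],[447,-353,5,-0.002,0.006,-0.697,20]]]'; python3 -c "
from h import *
im,W=cloud('wrist','pics/w11.png')
for b in blobs(W,(.4,.8,-.4,.0),.09,.14,1000): print(b)
p=jig(-62,4); to(*p,18,-92.7)
"
```

```text
t: 28.9
eef_pos: [0.48, -0.1897, 0.1086]
ee_rot: [3.136, -0.005, -1.62]
force: [0.6, 0.8, -1.5]
width: 0.0376
gripper_force: 45.0
(np.int32(14012), array([283., 194.]), (array([ 478.5, -231. ]), 70.0, 69.5, 87.4), np.float64(128.6))
(np.int32(2031), array([283., 308.]), (array([ 481.1, -173.4]), 38.0, 16.2, -2.9), np.float64(128.2))
[-1.  -2.7 90.8] [ 0.005 -0.005 -0.001] w 37.7
```

View pics/w11.png

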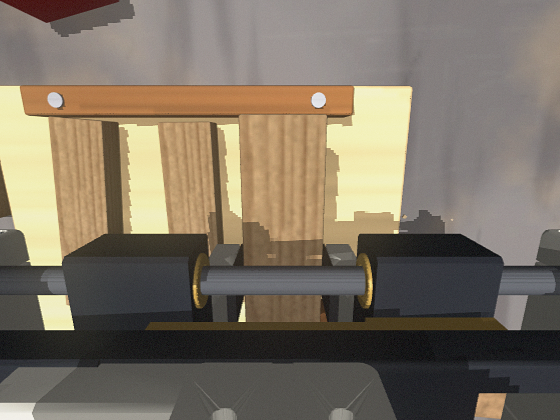

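The view shows blanks 1 and 2 lying at cols 85 and 190 and the held third at col 283, all parallel. Lowering the third.

```bash
python3 -m jog '[[[-2,-3,30,0.005,-0.005,0,20],[-2,-3,60,0.005,-0.005,0,20],[-2,-3,80,0.005,-0.005,0,20],[-2,-3,88,0.005,-0.005,0,20],[-2,-3,91,0.005,-0.005,0,20],[-2,-3,92,0.005,-0.005,0,20],[-2,-3,93,0.005,-0.005,0,20],[-2,-3,93,0.005,-0.005,0,45],[-2,-3,93,0.005,-0.005,0,45],[-2,-3,93,0.005,-0.005,0,45],[-2,-3,60,0.005,-0.005,0,45],[-2,-3,10,0.005,-0.005,0,45],[-2,-3,-30,0.005,-0.005,0,0],[-2,-3,-30,0.005,-0.005,0,0]]]'; python3 -c "
from h import *
im,W=cloud('wrist','pics/w12.png')
for b in blobs(W,(.4,.8,-.4,.0),.025,.0375,1000): print(b, tojig(b[2][0]))
im,W=cloud('top')
for b in blobs(W,(.35,.8,-.3,-.1),.03,.0385,60): print(b, tojig(b[2][0]))
"
```

```text
t: 30.7
eef_pos: [0.4861, -0.1882, 0.143]
ee_rot: [-3.134, -0.0, -1.618]
force: [-0.1, -0.3, -0.3]
width: 0.0304
gripper_force: 0.0
(np.int32(5868), array([119., 174.]), (array([ 581.4, -221.4]), 146.9, 112.6, -1.4), np.float64(36.1)) [ 38.2647395  -23.82393148]
(np.int32(5177), array([211., 178.]), (array([ 548.7, -213.9]), 112.1, 38.4, 87.6), np.float64(36.2)) [  5.24774221 -17.87263835]
(np.int32(5927), array([286., 192.]), (array([ 483.3, -201.3]), 126.2, 38.0, 87.2), np.float64(36.4)) [-60.67319689  -8.36738781]
(np.int32(279), array([323., 203.]), (array([ 632.2, -201.8]), 151.6, 38.8, 82.4), np.float64(35.5)) [88.08505871 -1.85268223]
```

Blank 1 has been knocked to jig x=88, askew 0.085 rad (this must be the announced disturbance, since it happened while I was away from it). Re-grip and set it right.

```bash
python3 -c "
from h import *
to(632.2,-201.8,100,-97.6)"
```

```text
[   6.8 -148.8   39.9] [-0.002  0.001  0.084] w 22.3
```

```bash
python3 -m jog '[[[2,-50,10,0,0,0.03,60],[4,-100,20,0,0,0.06,60],[7,-149,40,0,0,0.084,60],[7,-149,40,0,0,0.084,60],[7,-149,40,0,0,0.084,60],[7,-149,40,0,0,0.084,60]]]'; python3 -c "
from h import *
im,W=cloud('wrist')
for b in blobs(W,(.4,.8,-.4,.0),.025,.0375,1000): print(b, tojig(b[2][0]))
to(632.2,-201.8,16.5,-97.6)"
```

```text
t: 31.55
eef_pos: [0.6317, -0.202, 0.0999]
ee_rot: [-3.141, 0.0, -1.703]
force: [-0.4, 0.5, 0.5]
width: 0.0595
gripper_force: 0.0
(np.int32(7034), array([482., 172.]), (array([ 482.8, -219.3]), 91.0, 39.6, 87.5), np.float64(36.3)) [-60.32472572 -26.37095878]
(np.int32(6780), array([391., 181.]), (array([ 548.9, -215.5]), 108.7, 38.6, 87.5), np.float64(36.3)) [  5.5228905  -19.46144086]
(np.int32(7091), array([281., 193.]), (array([ 631.4, -224.5]), 106.2, 42.6, 83.9), np.float64(36.3)) [ 88.35526324 -24.56516755]
[-0.3 -0.1 83.8] [-0.002  0.     0.001] w 59.8
```

```bash
python3 -m jog '[[[0,0,40,0,0,0,60],[0,0,70,0,0,0,60],[0,0,81,0,0,0,60],[0,0,83,0,0,0,60],[0,0,83,0,0,0,20],[0,0,83,0,0,0,20],[0,0,83,0,0,0,20],[0,0,83,0,0,0,20],[0,0,83,0,0,0,20],[0,0,60,0,0,0,20],[0,0,43,0,0,0,20],[0,0,43,0,0,0,20]]]' 45; python3 -c "
from h import *
p=jig(72,4)
to(*p,57,-92.7)
im,W=cloud('wrist')
for b in blobs(W,(.4,.8,-.4,.0),.05,.14,1500): print(b)
"
```

```text
t: 33.1
eef_pos: [0.6337, -0.2021, 0.0583]
ee_rot: [-3.137, 0.0, -1.703]
force: [0.0, -0.3, -0.9]
width: 0.0378
gripper_force: 45.0
[-4.6 18.   1.2] [-0.004  0.    -0.085] w 37.8
(np.int32(18524), array([283., 212.]), (array([ 629.4, -236.7]), 81.7, 81.6, 37.6), np.float64(77.3))
(np.int32(4218), array([283., 308.]), (array([ 633.6, -202.8]), 51.7, 48.1, 82.7), np.float64(94.4))
```

```bash
python3 -m jog '[[[-2,9,0,0,0,-0.04,20],[-5,18,0,0,0,-0.085,20],[-5,18,0,0,0,-0.085,20],[-5,18,20,0,0,-0.085,20],[-5,18,34,0,0,-0.085,20],[-5,18,38,0,0,-0.085,20],[-5,18,40,0,0,-0.085,20],[-5,18,40,0,0,-0.085,45],[-5,18,40,0,0,-0.085,45],[-5,18,40,0,0,-0.085,45],[-5,18,0,0,0,-0.085,45],[-5,18,-45,0,0,-0.085,45],[-5,18,-90,0,0,-0.085,0],[-5,18,-90,0,0,-0.085,0]]]'; python3 -c "
from h import *
im,W=cloud('wrist','pics/w13.png')
for b in blobs(W,(.4,.8,-.4,.0),.025,.0375,1000): print(b, tojig(b[2][0]))
for q in ([400,100],):pass
to(570,130,140,-92.7)
"
```

```text
t: 34.9
eef_pos: [0.6178, -0.1952, 0.1512]
ee_rot: [-3.133, -0.001, -1.617]
force: [-0.2, -0.5, -0.1]
width: 0.0303
gripper_force: 0.0
(np.int32(4862), array([359., 178.]), (array([ 548.8, -212.9]), 113.6, 38.5, 87.6), np.float64(36.3)) [  5.30052474 -16.86903783]
(np.int32(4952), array([433., 178.]), (array([ 482.8, -214.7]), 100.2, 39.1, 87.3), np.float64(36.3)) [-60.54141539 -21.77606536]
(np.int32(5635), array([288., 194.]), (array([ 613.9, -205.4]), 127.6, 38.1, 87.2), np.float64(36.3)) [69.97495722 -6.31073383]
[-322.3   61.6    8.4] [-0.005  0.     0.   ] w 26.6
```

All three blanks are in (jig x -61, 5, 70, square within 0.3°). Next: over to the outer side of the board's free end.

```bash
python3 -c "
from h import *
to(562,144,140,-49.7)"
python3 -m jog '[[[-57,7,2,0,0,-0.1,0],[-114,16,4,0,0,-0.2,0],[-171,24,6,0,0,-0.35,0],[-228,33,8,0,0,-0.5,0],[-285,41,8,0,0,-0.65,0],[-336,70,8,0,0,-0.75,0],[-336,70,8,0,0,-0.75,0],[-336,70,8,0,0,-0.75,0],[-336,70,8,0,0,-0.75,0]]]'; python3 -c "
from h import *
to(562,144,24,-49.7)
im,W=cloud('wrist','pics/w14.png')
for b in blobs(W,(.4,.75,-.2,.3),.034,.042,1500): print(b)
"
```

```text
[-335.9   70.2    8.3] [-0.005 -0.002 -0.75 ] w 26.6
t: 36.08
eef_pos: [0.5612, 0.1431, 0.138]
ee_rot: [3.142, -0.001, -0.87]
force: [-0.6, -0.7, 1.0]
width: 0.0006
gripper_force: 0.0
[ -0.2  -1.2 114. ] [ 0.    -0.001 -0.002] w 0.6
(np.int32(36109), array([405., 113.]), (array([535.6,  14.4]), 256.8, 88.9, 40.2), np.float64(37.4))
```

View pics/w14.png

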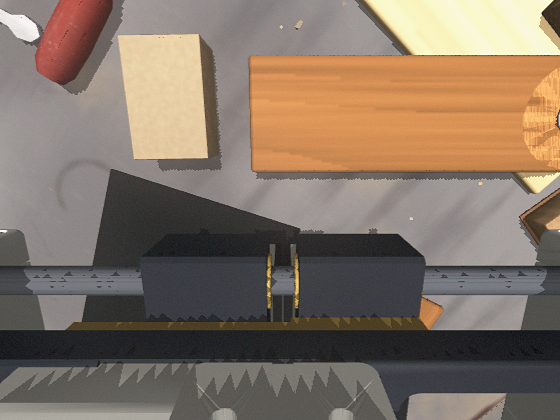

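The fingers (col 283) stand outside the board, 25 mm from its free end (col 250); the offcut (col 170) is clear. Descend and push in an arc.

```bash
python3 -m jog '[[[0,-1,50,0,0,0,0],[0,-1,95,0,0,0,0],[0,-1,114,0,0,0,0],[0,-1,114,0,0,0,0],[12,-1,114,0,0,0,0],[25,-1,114,0,0,0,0],[37,-3,114,0,0,0.05,0],[49,-4,114,0,0,0.1,0],[61,-5,114,0,0,0.15,0],[73,-6,114,0,0,0.2,0],[85,-6,114,0,0,0.25,0],[97,-6,114,0,0,0.3,0],[109,-4,114,0,0,0.35,0],[121,-3,114,0,0,0.4,0],[132,0,114,0,0,0.45,0],[144,3,114,0,0,0.5,0],[144,3,114,0,0,0.5,0]]]'; python3 -c "
from h import *
im,W=cloud('top')
for b in blobs(W,(.35,.75,-.25,.2),.034,.043,150): print(b)
"
```

```text
t: 38.25
eef_pos: [0.6521, 0.0312, 0.0246]
ee_rot: [-3.141, -0.0, -1.37]
force: [0.3, 1.1, -0.1]
width: 0.0005
gripper_force: 0.0
(np.int32(1334), array([285., 229.]), (array([539.9, -48.7]), 302.9, 89.7, 10.9), np.float64(38.0))
(np.int32(221), array([320., 207.]), (array([ 613.7, -185.6]), 129.6, 38.1, 87.3), np.float64(37.1))
(np.int32(256), array([320., 224.]), (array([ 549.1, -185.7]), 129.8, 37.8, 87.6), np.float64(37.5))
```

```bash
python3 -m jog '[[[6,-1,0,0,0,0.025,0],[12,-2,0,0,0,0.05,0],[18,-3,0,0,0,0.075,0],[24,-4,0,0,0,0.1,0],[30,-5,0,0,0,0.125,0],[36,-5,0,0,0,0.15,0],[42,-6,0,0,0,0.175,0],[48,-6,0,0,0,0.2,0],[52,-6,0,0,0,0.22,0],[56,-6,0,0,0,0.235,0],[58,-6,0,0,0,0.245,0],[60,-6,0,0,0,0.25,0],[61,-6,0,0,0,0.25,0],[61,-6,0,0,0,0.25,0]]]'; python3 -c "
from h import *
im,W=cloud('top','pics/t2.png')
for b in blobs(W,(.35,.75,-.25,.2),.034,.043,150): print(b)
"
```

```text
t: 40.05
eef_pos: [0.6702, -0.0248, 0.0248]
ee_rot: [-3.14, 0.001, -1.618]
force: [-1.3, 7.7, 0.6]
width: 0.0004
gripper_force: 4.1
(np.int32(1995), array([302., 227.]), (array([ 539.4, -138.4]), 300.3, 219.6, -1.2), np.float64(37.7))
```

```bash
python3 -m jog '[[[1,0,0,0,0,0,0],[2,0,0,0,0,0,0],[3,0,0,0,0,0,0],[3,0,0,0,0,0,0]]]'; python3 -c "
from h import *
im,W=cloud('top')
c=im[170:280,240:380]; cv2.imwrite('pics/c2.png',cv2.resize(c,None,fx=5,fy=5,interpolation=cv2.INTER_CUBIC))
m=(abs(W[...,2]-.038)<.004)&(W[...,0]>.46)&(W[...,0]<.64)&(W[...,1]>-.15)&(W[...,1]<.03)
P=W[m]
for lo in np.arange(.46,.68,.03):
    q=P[(P[:,0]>=lo)&(P[:,0]<lo+.03)]
    if len(q): print(round(lo,2), tojig([lo*1000+15,q[:,1].max()*1000]).round(1))
"
```

```text
t: 40.6
eef_pos: [0.6702, -0.025, 0.0248]
ee_rot: [-3.139, 0.004, -1.617]
force: [-3.6, 20.7, 2.3]
width: 0.0004
gripper_force: 10.3
0.46 [-77.1 164.6]
0.49 [-47.2 166.1]
0.52 [-17.1 164.3]
0.55 [ 12.9 165.9]
0.58 [ 44.1 141.3]
0.61 [ 73.  165.7]
```

View pics/c2.png

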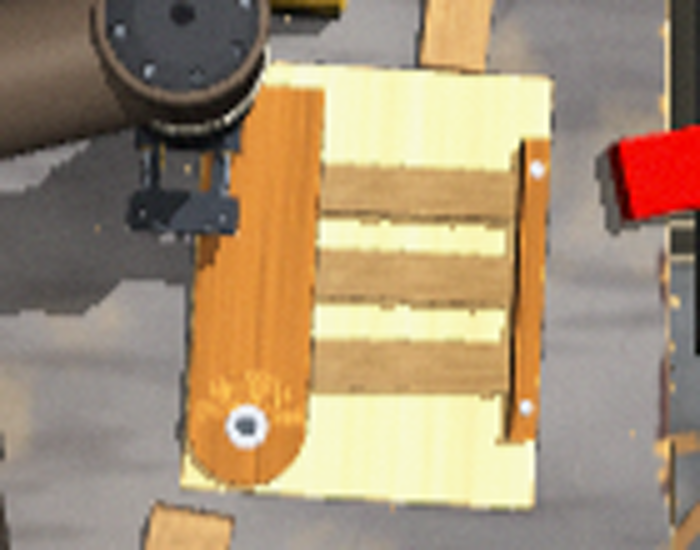

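The crop shows the board closed parallel to the rail and the three blanks spanning square between them. Force rose to 21 N with no motion, so it is at the stop. Back off, and on to the sign.

```bash
python3 -m jog '[[[-15,0,0,0,0,0,0],[-25,0,0,0,0,0,0],[-25,0,-50,0,0,0,40],[-25,0,-100,0,0,0,40],[-25,0,-110,0,0,0,40]]]'; python3 -c "
from h import *
to(370,285,120,-76.9)"
```

```text
t: 41.28
eef_pos: [0.6732, -0.0042, 0.1392]
ee_rot: [-3.134, 0.001, -1.617]
force: [0.0, -1.4, -0.5]
width: 0.0248
gripper_force: 0.0
[-274.7  316.5   17. ] [-0.008 -0.    -0.275] w 24.8
```

```bash
python3 -m jog '[[[-40,46,0,0,0,-0.04,40],[-80,92,0,0,0,-0.08,40],[-120,138,0,0,0,-0.12,40],[-160,184,4,0,0,-0.16,40],[-200,230,8,0,0,-0.2,40],[-240,276,12,0,0,-0.24,40],[-275,316,17,-0.008,0,-0.275,40],[-275,316,17,-0.008,0,-0.275,40],[-275,316,17,-0.008,0,-0.275,40],[-275,316,17,-0.008,0,-0.275,40]]]'; python3 -c "
from h import *
im,W=cloud('wrist','pics/w15.png')
for b in blobs(W,(.28,.5,.1,.4),.0305,.045,800): print(b)
P=W[(abs(W[...,2]-.038)<.004)&(W[...,0]>.3)&(W[...,0]<.45)&(W[...,1]>.268)&(W[...,1]<.31)]
print(len(P)); 
if len(P): print(rect(P),np.median(P[:,2]))
to(363,283.2,15,-76.9); print(arm.get_state()['q'].round(2))
"
```

```text
t: 42.52
eef_pos: [0.369, 0.2845, 0.1172]
ee_rot: [3.135, 0.0, -1.344]
force: [0.7, -0.2, 0.1]
width: 0.0399
gripper_force: 0.0
(np.int32(10835), array([288., 152.]), (array([375.5, 234. ]), 119.7, 84.2, -77.0), np.float64(36.2))
753
(array([364.9, 279.4]), 26.4, 19.2, -77.2) 0.03995149096212362
[-1.000e-01  5.500e+00  1.023e+02] [ 0.007  0.    -0.003] w 39.7
[ 1.08  0.12 -0.58 -0.01 -0.87 -0.85]
```

View pics/w15.png

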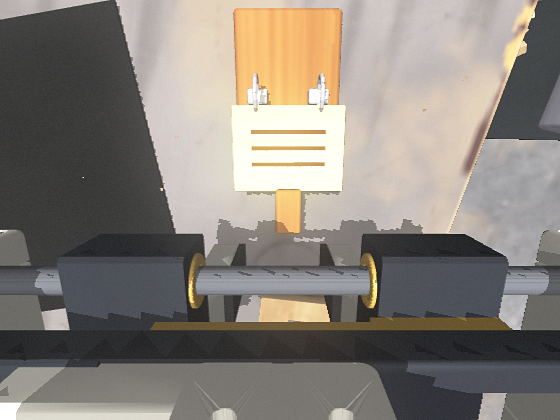

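The tab is at (288,212) in the picture, and the measured centre line agrees with the sign axis within 1 mm. Descend and grip the tab across its width.

```bash
python3 -m jog '[[[-2,5,0,0.007,0,0,40],[-2,5,40,0.007,0,0,40],[-2,5,80,0.007,0,0,40],[-2,5,100,0.007,0,0,40],[-2,5,102,0.007,0,0,40],[-2,5,102,0.007,0,0,10],[-2,5,102,0.007,0,0,10],[-2,5,102,0.007,0,0,10],[-2,5,102,0.007,0,0,10]]]' 15; python3 -c "
from h import *
to(363.4,285.2,15,-76.9); s=arm.get_state(); print(s['force'],s['gripper_force'])"
```

```text
t: 43.7
eef_pos: [0.3634, 0.287, 0.0164]
ee_rot: [-3.139, 0.002, -1.342]
force: [5.1, -0.8, 1.0]
width: 0.0195
gripper_force: 15.0
[1.7 0.4 1.4] [-0.003  0.002 -0.   ] w 19.5
[ 5.14009116 -0.78702831  1.03305961] 14.999127388000488
```

```bash
python3 -m jog '[[[0.5,0,-10,0,0,0,10],[2,0,-20,0,0,0,10],[4,0,-29,0,0,0,10],[8,0,-39,0,0,0,10],[12,0,-47,0,0,0,10],[17,0,-56,0,0,0,10],[23,0,-64,0,0,0,10],[30,0,-71,0,0,0,10],[37,0,-77,0,0,0,10],[45,0,-83,0,0,0,10],[54,0,-88,0,0,0,10],[63,0,-92,0,0,0,10],[72,0,-95,0,0,0,10],[82,0,-98,0,0,0,10],[92,0,-99,0,0,0,10],[99,0,-99,0,0,0,10]]]'; python3 -c "
from h import *
to(384.8+.8,189.7,15+99,-76.9); s=arm.get_state(); print(s['force'],s['gripper_force'])
im,W=cloud('side','pics/s2.png'); c=im[200:360,200:420]; cv2.imwrite('pics/c3.png',cv2.resize(c,None,fx=3.5,fy=3.5))"
```

```text
t: 45.7
eef_pos: [0.3858, 0.1904, 0.1152]
ee_rot: [-3.138, 0.003, -1.343]
force: [3.4, 3.0, -1.9]
width: 0.0195
gripper_force: 15.0
[0.7 0.3 1.2] [-0.003  0.003 -0.001] w 19.5
[ 3.35403801  3.01812822 -1.88220057] 14.999101012945175
```

View pics/c3.png

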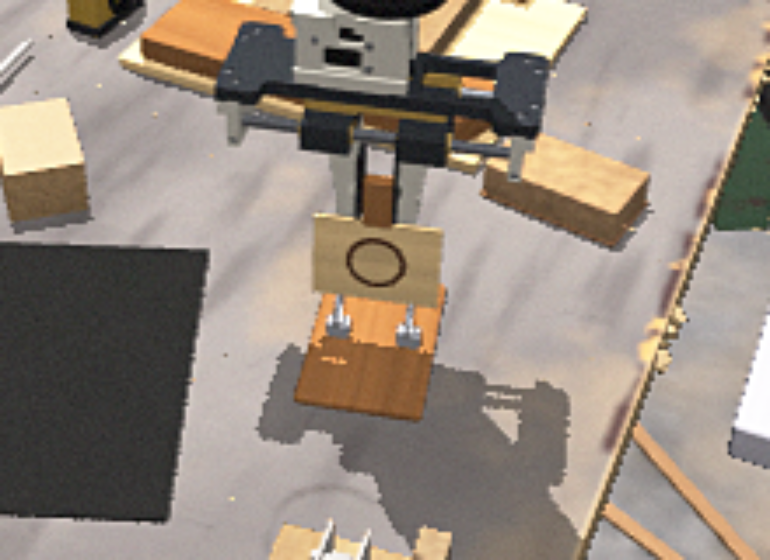

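Leaf upright and still in the fingers (tab at crop (380,195), ring mark visible). Carry it over.

```bash
python3 -m jog '[[[10,0,0,0,0,0,10],[20,0,2,0,0,0,10],[29,0,4,0,0,0,10],[39,0,8,0,0,0,10],[47,0,12,0,0,0,10],[56,0,17,0,0,0,10],[64,0,23,0,0,0,10],[71,0,30,0,0,0,10],[77,0,37,0,0,0,10],[83,0,45,0,0,0,10],[88,0,54,0,0,0,10],[92,0,63,0,0,0,10],[95,0,72,0,0,0,10],[98,0,82,0,0,0,10],[99,0,92,0,0,0,10],[99,0,98,0,0,0,10],[99,0,98,0,0,0,10]]]'; python3 -c "
from h import *
im,W=cloud('side'); 
for b in blobs(W,(.33,.47,.08,.2),.03,.05): print(b)
to(407,93,14,-76.9); s=arm.get_state(); print(s['force'],s['gripper_force'])"
```

```text
t: 47.88
eef_pos: [0.4082, 0.0938, 0.017]
ee_rot: [-3.14, 0.001, -1.342]
force: [1.6, 1.8, 9.9]
width: 0.0197
gripper_force: 15.0
(np.int32(815), array([310., 274.]), (array([395.8, 143.7]), 120.6, 84.1, -77.6), np.float64(36.5))
[0.5 1.3 3.1] [-0.002  0.001  0.   ] w 20.0
[1.06738572 2.43519145 9.50402194] 14.999116212129593
```

```bash
python3 -m jog '[[[0,0,1,0,0,0,10],[0,0,2,0,0,0,10],[0,0,2,0,0,0,10]]]'; python3 -c "
from h import *
im,W=cloud('side')
P=W[(W[...,2]>.025)&(W[...,2]<.05)&(W[...,0]>.34)&(W[...,0]<.45)&(W[...,1]>.12)&(W[...,1]<.18)]
d=(P[:,:2]*1000-[384.8,189.7])@np.array([.2267,-.974])
print(len(P),np.polyfit(d,P[:,2]*1000,1))
"
```

```text
t: 48.3
eef_pos: [0.4083, 0.0938, 0.0158]
ee_rot: [-3.139, 0.001, -1.342]
force: [-2.1, 1.0, 21.9]
width: 0.02
gripper_force: 15.0
565 [-2.75741626e-03  3.62609070e+01]
```

Leaf is level (slope 0.003 rad) and at its stop. Release, rise, and check everything.

```bash
python3 -m jog '[[[0,0,1,0,0,0,36],[0,0,0,0,0,0,36],[0,0,0,0,0,0,36],[0,0,-40,0,0,0,36],[0,0,-100,0,0,0,36],[0,0,-160,0,0,0,36],[0,0,-200,0,0,0,36],[-60,0,-200,0,0,0,36],[-120,0,-200,0,0,0,36],[-160,0,-200,0,0,0,36],[-160,0,-200,0,0,0,36]]]'; python3 -c "
from h import *
im,W=cloud('side','pics/s3.png')
P=W[(W[...,2]>.025)&(W[...,2]<.05)&(W[...,0]>.34)&(W[...,0]<.45)&(W[...,1]>.12)&(W[...,1]<.18)]
d=(P[:,:2]*1000-[384.8,189.7])@np.array([.2267,-.974])
print(len(P),np.polyfit(d,P[:,2]*1000,1))
im,W=cloud('top','pics/t3.png')
for z in ((.03,.0377),(.04,.05)):
  for b in blobs(W,(.35,.8,-.3,.25),*z): print(z,b,tojig(b[2][0]))
m=(abs(W[...,2]-.038)<.004)&(W[...,0]>.42)&(W[...,0]<.68)&(W[...,1]>-.15)&(W[...,1]<.03); P=W[m]
E=np.array([tojig([lo*1000+7,P[(P[:,0]>=lo)&(P[:,0]<lo+.014)][:,1].max()*1000]) for lo in np.arange(.44,.66,.014)])
print(np.polyfit(E[:,0],E[:,1],1))
cv2.imwrite('pics/c4.png',cv2.resize(im[150:310,140:380],None,fx=3.3,fy=3.3,interpolation=cv2.INTER_CUBIC))
"
```

```text
t: 49.72
eef_pos: [0.3702, 0.2507, 0.2139]
ee_rot: [3.141, 0.0, -1.34]
force: [1.0, -0.1, -0.7]
width: 0.036
gripper_force: 0.0
567 [9.23984415e-03 3.60314382e+01]
(0.03, 0.0377) (np.int32(236), array([305., 206.]), (array([ 609.8, -138.1]), 138.3, 70.2, 72.0), np.float64(35.1)) [62.7092446  60.72141831]
(0.03, 0.0377) (np.int32(63), array([287., 209.]), (array([604.4, -64.8]), 62.7, 39.7, 24.5), np.float64(34.9)) [ 53.86233644 133.68567131]
(0.03, 0.0377) (np.int32(122), array([334., 208.]), (array([ 611.6, -240.5]), 79.7, 38.3, 88.5), np.float64(35.0)) [ 69.33094693 -41.48011328]
(0.03, 0.0377) (np.int32(172), array([319., 223.]), (array([ 555.5, -174.1]), 158.2, 34.3, 80.1), np.float64(34.7)) [10.16535662 22.20350253]
(0.03, 0.0377) (np.int32(44), array([288., 239.]), (array([492.8, -66.8]), 42.7, 30.7, -22.6), np.float64(35.9)) [-57.5195607  126.43081166]
(0.03, 0.0377) (np.int32(70), array([301., 243.]), (array([ 480.1, -110. ]), 47.2, 41.3, 30.3), np.float64(35.4)) [-68.17046344  82.68051714]
(0.03, 0.0377) (np.int32(54), array([327., 243.]), (array([ 480. , -209.1]), 48.7, 29.4, -73.6), np.float64(34.9)) [-63.60210317 -16.31418012]
(0.03, 0.0377) (np.int32(259), array([230., 265.]), (array([394.1, 149.7]), 83.6, 66.5, 12.3), np.float64(34.8)) [-166.30853794  338.0410629 ]
(0.04, 0.05) (np.int32(332), array([237., 187.]), (array([688.1, 130.8]), 89.8, 60.7, -49.5), np.float64(44.6)) [128.25539722 333.01134077]
[3.23320597e-03 1.64002073e+02]
```

View pics/c4.png

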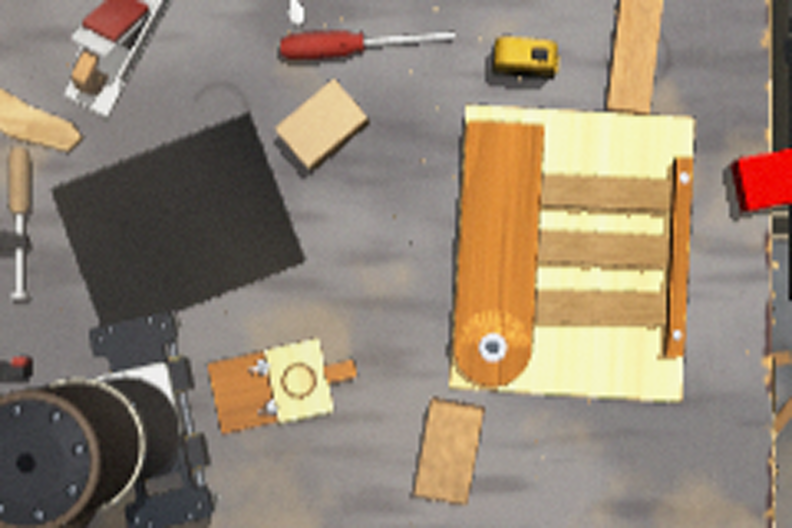

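The final view shows the board home with three square blanks, the offcut clear of the jig on the table at (322,128), the round mark up on the sign at (298,380), and the tools untouched. Handing in.

```bash
python3 -c "
from station import arm
print(arm.job_done())"
```

```text
the job is handed in; nothing more can be done
None
```

I handed the job in at about 50 s: the three blanks lie square between the closed swing board and the rail, the odd offcut is on the table clear of the jig, the sign was turned over last with its round mark up, and the other tools were left alone. One blank got knocked askew partway through and I set it straight before closing the board.

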